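Load the torch-nozzle cassette and unlatch it from its dock

TASK

The spare-nozzle cassette is locked in its dock on the welding bench: load it while it sits there, first the long tapered nozzle into pocket 1 (one dot, at the rounded end), then the short straight nozzle into pocket 2 (two dots), each upright and fully down. Then squeeze the cassette's two side catches together, lift it out of the dock with both nozzles in it, and finish still holding it by the squeezed catches, level and still, about 15 cm above the bench. Do not let go or put it down at the end, and do not knock the other things on the bench about.

Things in the scene. Friction and masses are not known exactly. Their poses are not given: they have to be found in the camera images.
- cassette: Grey plastic bar, 140 (x) x 36 (y) x 45 mm, 0.36 kg, plus a half-round nose (radius 18) high on its -x end. Origin: centre of the 140 x 36 underside, z up. Two 23 mm round pockets in its top, at x = -42 and +42 mm; an upright steel catch on each long side at x = 0. At the start it sits in the dock, underside 8 mm above the bench, with 1 mm side play; locked, it lifts only 2 mm.
- cassette_grip (a point): Point midway between the two catches, 68 mm above the cassette's underside (23 mm above its top face): where to pinch, fingers closing along the cassette's y. Its axes are the cassette's.
- pocket1 (a point): Centre of the floor of pocket 1 (x = -42 mm, rounded end, one steel dot), 22 mm below the cassette's top face; bore 23 mm with a 2 mm chamfer. Cassette axes.
- pocket2 (a point): Centre of the floor of pocket 2 (x = +42 mm, square end, two steel dots), same bore and depth. Cassette axes.
- catch_left (a joint): Travel of the catch on the cassette's +y side, m: 0 at rest (locked), 0.007 squeezed against the cassette. It slides straight inwards on a spring, 3 N to start and 7 N fully in, and springs back when let go. Its tooth is free of the dock only from about 0.0055 on; the full travel is safe.
- catch_right (a joint): The same for the catch on the cassette's -y side.
- catch_left_pad (a point): Middle of the ribbed outer face of the +y catch, a steel plate 24 mm wide (along x), 6 mm thick; outer face 31 mm from the cassette's middle at rest (62 mm over both catches, 48 mm squeezed). Its top is 85 mm, this point 68 mm above the cassette's underside. A tooth low on its outer side hooks under the dock's keeper.
- catch_right_pad (a point): The same point on the -y catch.
- dock: Dark steel dock fixed to the bench, base plate 190 (x) x 104 (y) x 8 mm; origin under its centre, axes as the docked cassette's. Aluminium keepers (44 mm long) beside the catches, 33 to 47 mm from the middle line, top 38 mm above the bench; side guides 30 mm high, end stops 22 mm. The cassette leaves it straight up.
- nozzle_long: Long copper torch nozzle, 80 mm tall, 20 mm in diameter up to 62 mm, then tapering to 15 mm at the mouth; 0.05 to 0.12 kg. Origin: centre of its underside, z towards the mouth. It stands upright on the bench.
- nozzle_short: Short straight copper torch nozzle, 60 mm tall, 20 mm in diameter throughout; 0.05 to 0.12 kg. Origin: centre of its underside, z up. It stands upright on the bench.
- nut: Bystander: hexagon steel nut 34 mm across, 18 mm high, lying flat. Origin under its centre.
- collar: Bystander: dark steel shaft collar (ring) 44 mm outside, 28 mm inside, 16 mm high, lying flat. Origin under its centre.
- bracket: Bystander: steel angle bracket 140 mm long (its y), 50 mm wide, one flange 44 mm high on its +x edge. Origin under its centre.
- spray_can: Bystander: upright aluminium spray can, 58 mm in diameter, 170 mm tall. Origin under its centre.
- wire_brush: Bystander: hand brush lying along its x.
- hammer: Bystander: hammer lying along its x.
Not all that is in view belongs to the job. What is shaped like the cassette but red is not meant. What is shaped like the nozzle_long but blue is not meant.

How it is judged:
On the way, in this order (a step that is already met when the one before it is completed fails the run):
1. long nozzle fully down in pocket 1, cassette docked, pocket 2 still empty (distance between nozzle_long and pocket1 below 0.007 m and angle between the z axis of nozzle_long and the z axis of cassette, either way round below 0.25 rad and z of cassette in the frame of dock below 0.014 m and distance between nozzle_short and pocket2 above 0.05 m), for 0.2 s.
2. short nozzle fully down in pocket 2 as well, cassette docked (distance between nozzle_long and pocket1 below 0.007 m and angle between the z axis of each of nozzle_long, nozzle_short and the z axis of cassette, either way round below 0.25 rad and distance between nozzle_short and pocket2 below 0.007 m and z of cassette in the frame of dock below 0.014 m), for 0.2 s.
3. both catches squeezed and the cassette lifted clear with both nozzles in it (distance between nozzle_long and pocket1 below 0.007 m and angle between the z axis of each of nozzle_long, nozzle_short and the z axis of cassette, either way round below 0.25 rad and distance between nozzle_short and pocket2 below 0.007 m and value of joint each of catch_left, catch_right above 0.005 m and height (world z) of cassette above 0.1 m), for 0.2 s.
At the end, for the whole second after the job is handed in: Both nozzles within 7 mm of their pocket floors' centres, leaning under 0.25 rad; both catches squeezed over 5 mm (grip over 5 N); cassette underside 0.10 to 0.25 m above the bench, tilt under 0.2 rad, under 0.03 m/s, touching neither dock nor bystanders (all of step 3 and height (world z) of cassette below 0.25 m and angle between cassette's own z axis and vertical below 0.2 rad and linear speed of cassette below 0.03 m/s and contact force between cassette and the fingers above 5 N and contact force between cassette and dock below 0.1 N and contact force between cassette and bracket below 0.1 N and contact force between cassette and spray_can below 0.1 N and contact force between cassette and nut below 0.1 N and contact force between cassette and wire_brush below 0.1 N and contact force between cassette and hammer below 0.1 N and contact force between cassette and collar below 0.1 N); the arm keeps its last pose, push and grip.
It fails at once if nut, collar, bracket, spray can, wire brush or hammer knocked more than 4 cm away (distance of any of bracket, spray_can, nut, wire_brush, hammer, collar from where it was at the start of the episode above 0.04 m).
It also fails if it takes over 67 s, if anything falls off the work surface, if the arm or the gripper's body presses on something with over 40 N, if the wrist force passes 120 N, or if a joint passes its speed limit or range.

ROBOT

A 6-joint arm with a two-finger parallel gripper is mounted at the origin on the work surface. World frame = base frame: x ahead of the robot, y to its left, z up, the work surface at z = 0. Lengths are in m, angles in rad, forces in N, time in s.
With the tool pointing down it reaches from about 0.35 to 0.975 m from the base axis. Payload 17.4 kg.
Tool frame: the origin (TCP) lies where the fingers leave the gripper's body, on its centre line; the fingertips stand 73 mm ahead of it and the grasp point (between the pads) lies 54 mm ahead of it; z points along the fingers, y is the line along which they close (so a half turn about z gives the same grasp; the last joint's range is limited). The gripper opens to 85 mm and grips with 20 to 120 N. Pads are 22 mm wide; open, the fingers measure 114 mm over their backs; the gripper's body (76 mm by 85 mm) begins 54 mm behind the grasp point. The pads swing forward as they close: fully open they stand 13 mm farther back than shut.
Start: joints at [-1.364, 0.116, 1.442, -0, 1.584, -0.038], TCP at [0.164, -0.655, 0.304] pointing down, gripper open.
Joint ranges: [-2.83, 2.83], [-0.83, 2.19], [0.07, 2.5], [-1.14, 4.28], [0.01, 3], [-2.97, 2.97]. Speed limits (rad/s): [1.89, 1.89, 2.22, 3.14, 3.14, 3.14].

INTERFACE

Orientations are given as a unit quaternion [x, y, z, w].
In Python, from station import env gives the robot as it stands.
- The arm moves only by the shell command python3 -m inch 'ROWS' [FORCE]. ROWS is JSON, a list that holds one entry, the list of rows, each a list of 7 numbers: the turn, a rotation vector about the tool's x, y, z in rad, then the shift along the tool's x, y, z in m, then the finger opening in m, from 0 to 0.0854. A call has 1 to 12 rows; each row shifts and turns the commanded pose from where the row before left it, along the tool's axes as they then stand; what a row does not reach is not made up. A row lasts 1/8 s, in which the tool goes at most 62.5 mm and 10.7 degrees, less where a joint would pass 70% of its speed; a pose out of reach is approached as far as the arm can. A call is refused whole if a number of a shift passes 0.0625 or a number of a turn 0.188, either way. A call with a gripper value outside its range is refused whole. The fingers move at their own pace and stop on an object; FORCE is the grip in N (left out, the last holds). Time passes only in rows, so rows that do not move let the fingers close. It gives the time, the measured TCP pose, the force, the opening and the grip force at its end, in the units of the state.
- env.get_state(): the state, without advancing time (a new reading comes with each control period).
- env.capture(name): name is "side" or "top" or "wrist"; returns a dict with "img" (420x560x3 uint8, red, green, blue), "fx", "fy", "cx", "cy" (pixels), "rvec" (rotation vector, rad) and "tvec" (3), from world to camera coordinates, as OpenCV has them. Camera axes: x right, y down, z forward; pixel columns grow to the right and rows downward; lengths in m; the calibration is good to about 2 mm. A picture is of the moment at which its call begins. There is no depth.
- env.sign_off(): hands the job in; it is judged then, once.
The state is a dict: "t": time; "qpos": joint angles; "joint_vel": joint speeds; "joint_efforts": joint torques, N m; "tcp_pos": TCP position; "ee_rot": TCP orientation; "ft_force": force on the tool from outside, world axes, zero at the start; "torque": the same for the moment, N m; "width": finger opening in m; "finger_force": force on a finger pad.
Only numpy, scipy, OpenCV 4.12 (cv2) and the standard library are available. Lean on these libraries where they do the work, as an engineer would, in place of code of your own. Each camera call takes 0.05 s, during which the arm holds its last target. There are 200 camera calls.

## Working session

There is one attempt and no reset: what is moved stays moved. The work goes in short steps, Python scripts to look and compute and a shell command to move; the robot and the scene stay as the last step left them, time stands still between calls to the robot, and variables do not carry over. Pictures are saved under pics/ and viewed, at most 10 in all, crops included, and the job is handed in when it is done.

```bash
mkdir -p pics; ls; cat > h.py <<'E'
import numpy as np, cv2
from scipy.spatial.transform import Rotation as R
from station import env
def cap(n,save=None):
    c=env.capture(n)
    if save: cv2.imwrite('pics/'+save,cv2.cvtColor(c['img'],cv2.COLOR_RGB2BGR))
    return c
def ray(c,u,v):
    M=R.from_rotvec(np.ravel(c['rvec'])).as_matrix(); o=-M.T@np.ravel(c['tvec'])
    return o,M.T@np.array([(u-c['cx'])/c['fx'],(v-c['cy'])/c['fy'],1])
def onz(c,u,v,z):
    o,d=ray(c,u,v); return o+d*(z-o[2])/d[2]
def proj(c,p):
    M=R.from_rotvec(np.ravel(c['rvec'])).as_matrix(); q=M@np.array(p)+np.ravel(c['tvec'])
    return c['fx']*q[0]/q[2]+c['cx'],c['fy']*q[1]/q[2]+c['cy']
E
python3 - <<'E'
from h import *
import pickle
d={}
for n in('top','side'):
    c=cap(n); d[n]=c; 
    print(n,c['fx'],c['cx'],c['cy'],ray(c,280,210))
    cv2.imwrite(f'pics/{n}0.png',cv2.resize(cv2.cvtColor(c['img'],cv2.COLOR_RGB2BGR),(800,600),interpolation=cv2.INTER_CUBIC))
pickle.dump(d,open('c0.pkl','wb'))
s=env.get_state();print(s)
E
```

```text
pics
top 486.3198496116886 281.87069227476275 207.79908104787333 (array([ 0.38669809, -0.05775354,  1.40784203]), array([ 0.12635799,  0.01065084, -0.99194531]))
side 474.3088897765522 284.5849850699322 207.84565533753252 (array([-0.10088545,  0.78355355,  0.67450272]), array([ 0.54031234, -0.67360576, -0.50441247]))
{'t': 0.1, 'qpos': array([-1.36380985e+00,  1.16432554e-01,  1.44220320e+00,  6.47267574e-06,
        1.58399183e+00, -3.78144341e-02]), 'joint_vel': array([ 0.00049092,  0.00013425, -0.00113594, -0.00031104,  0.00060014,
        0.00080391]), 'joint_efforts': array([ 1.81175383e-04, -7.33667922e+01, -6.33791399e+01, -2.46455675e-04,
        5.24725387e-03, -8.30365281e-06]), 'tcp_pos': array([ 0.16355874, -0.65478589,  0.3032367 ]), 'ee_rot': array([ 9.92518274e-01,  1.22095076e-01, -4.04937053e-05, -5.15889320e-04]), 'ft_force': array([ 0.20296906, -1.09010161, -0.1095256 ]), 'torque': array([ 0.02052472, -0.02052396, -0.01520275]), 'finger_force': 0.0, 'width': 0.08519579703425834}
```

View pics/top0.png

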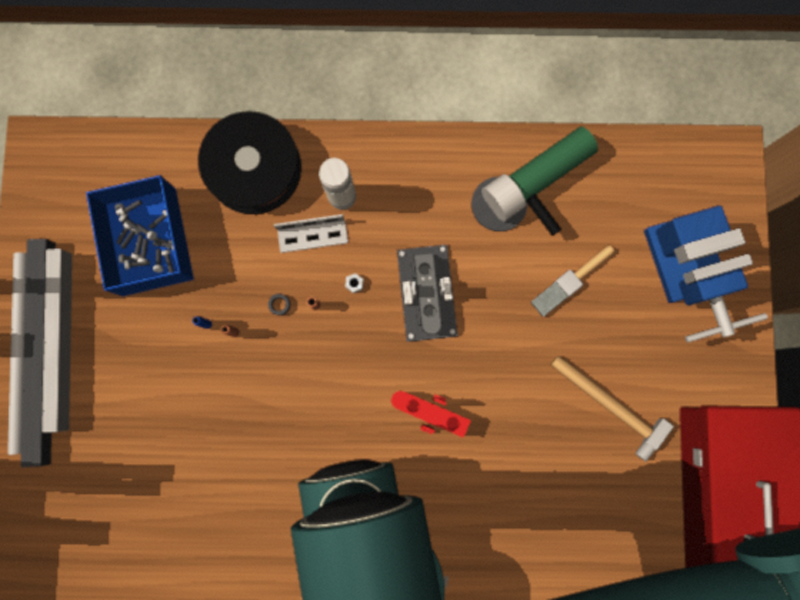

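View pics/side0.png

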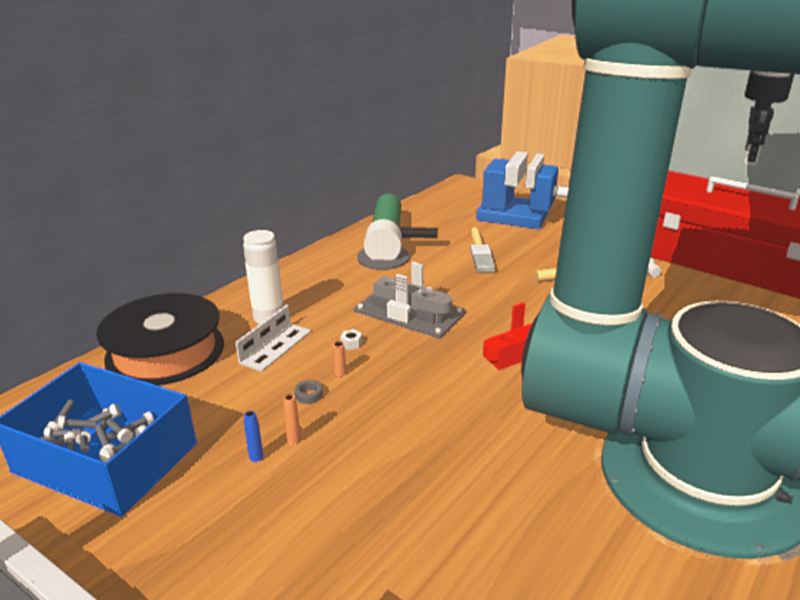

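The top view shows the dock at about (428,293), long nozzle (228,328), blue decoy beside it (203,322), short nozzle (313,302). Enlarging for measurement.

```bash
python3 - <<'E'
import pickle,cv2,numpy as np
d=pickle.load(open('c0.pkl','rb'))
t=cv2.cvtColor(d['top']['img'],cv2.COLOR_RGB2BGR); s=cv2.cvtColor(d['side']['img'],cv2.COLOR_RGB2BGR)
def crop(i,u,v,w,h,k): return cv2.resize(i[v:v+h,u:u+w],None,fx=k,fy=k,interpolation=cv2.INTER_CUBIC)
A=crop(t,270,165,60,80,7) # 420x560
B=crop(t,130,200,95,40,4) #380x160
C=crop(s,165,230,95,100,4) #380x400
cv2.imwrite('pics/z.png',np.hstack([A,np.vstack([B,C])]))
E
```

```text
(no output)
```

View pics/z.png

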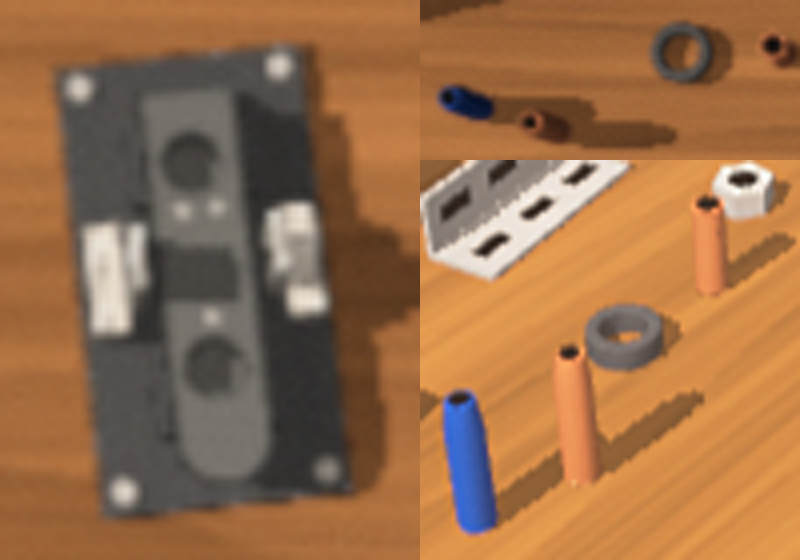

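The crops show pocket 2 at (190,158), pocket 1 at (214,364) in the left panel, and the nozzle mouths at (533,123), (772,44) in the top crop, (570,352), (708,203) in the side crop.

```bash
python3 - <<'E'
import pickle
from h import *
d=pickle.load(open('c0.pkl','rb')); T,S=d['top'],d['side']
f=lambda x,o,k,w:(x-o+.5)/k-.5+w
p2=onz(T,f(190,0,7,270),f(158,0,7,165),.053);p1=onz(T,f(214,0,7,270),f(364,0,7,165),.053)
print('p1',p1,'p2',p2,'dist',np.linalg.norm(p2-p1),'yaw',np.arctan2(*(p2-p1)[1::-1]))
D=[onz(T,f(x,0,7,270),f(y,0,7,165),.008) for x,y in((79,87),(279,67),(123,491),(327,470))]
print('dock c',np.mean(D,0),'yaw',[np.arctan2(*(D[a]-D[b])[1::-1]) for a,b in((0,2),(1,3))])
for n,z,tx,ty,sx,sy in(('long',.08,533,123,570,352),('short',.06,772,44,708,203),('blue',.08,456,97,459,399)):
    print(n,onz(T,f(tx,420,4,130),f(ty,0,4,200),z),onz(S,f(sx,420,4,165),f(sy,160,4,230),z))
for n,x,y,z in(('can',336,170,.17),('nut',354,283,.018),('collar',280,304,.016),('brk',312,240,.0)):print(n,onz(T,x*.7,y*.7,z))
w=cap('wrist');o,dd=ray(w,w['cx'],w['cy']);print('wrist cam',o,dd,w['fx'],w['cx'],w['cy']);s=env.get_state();print(R.from_quat(s['ee_rot']).as_matrix().round(3))
E
```

```text
p1 [ 0.54159359 -0.09996968  0.053     ] p2 [ 0.62511483 -0.08934668  0.053     ] dist 0.08419409004533436 yaw 0.1265099483889034
dock c [ 0.58293436 -0.09592065  0.008     ] yaw [np.float64(0.1230556494250028), np.float64(0.12523322171292897)]
long [0.49436324 0.29024871 0.08      ] [0.49273964 0.29439796 0.08      ]
short [0.55392486 0.13102928 0.06      ] [0.55028678 0.1333991  0.06      ]
blue [0.51141428 0.34405681 0.08      ] [0.50868343 0.35240784 0.08      ]
can [0.78398516 0.07746693 0.17      ]
nut [0.59697758 0.05083983 0.018     ]
collar [0.55209157 0.19941143 0.016     ]
brk [0.68826091 0.14138712 0.        ]
wrist cam [ 0.2458811  -0.63524757  0.37354712] [-0.3165033  -0.07784714 -0.94539171] 374.9937451526879 279.6189611058419 213.3678037424007
[[ 0.97   0.242 -0.   ]
 [ 0.242 -0.97   0.001]
 [ 0.    -0.001 -1.   ]]
```

```bash
python3 -m inch '[[[0,0,0.12,0,0,0,0.045],[0,0,0,0.0378,-0.0462,0,0.045],[0,0,0,0.0378,-0.0462,0,0.045],[0,0,0,0.0378,-0.0462,0,0.045],[0,0,0,0.0378,-0.0462,0,0.045],[0,0,0,0.0378,-0.0462,0,0.045],[0,0,0,0.0378,-0.0462,0,0.045],[0,0,0,0.0378,-0.0462,0,0.045],[0,0,0,0.0378,-0.0462,0,0.045],[0,0,0,0.0378,-0.0462,0,0.045],[0,0,0,0,0,0,0.045]]]' 40
```

```text
t: 1.52
tcp_pos: [0.4508, -0.1969, 0.3038]
ee_rot: [0.998, 0.065, 0.0, -0.0]
ft_force: [-1.0, -0.4, -0.4]
width: 0.0449
finger_force: 0.0
```

```bash
python3 -m inch '[[[0,0,0,0.0117,-0.0533,0.006,0.045],[0,0,0,0.0117,-0.0533,0.006,0.045],[0,0,0,0.0117,-0.0533,0.006,0.045],[0,0,0,0.0117,-0.0533,0.006,0.045],[0,0,0,0.0117,-0.0533,0.006,0.045],[0,0,0,0.0117,-0.0533,0.006,0.045],[0,0,0,0.0117,-0.0533,0.006,0.045],[0,0,0,0.0117,-0.0533,0.006,0.045],[0,0,0,0.0117,-0.0533,0.006,0.045],[0,0,0,0,0,0,0.045],[0,0,0,0,0,0,0.045]]]'
python3 - <<'E'
from h import *
import pickle
w=cap('wrist');pickle.dump(w,open('w1.pkl','wb'))
im=cv2.cvtColor(w['img'],cv2.COLOR_RGB2BGR)
cv2.imwrite('pics/w1.png',cv2.resize(im,(800,600),interpolation=cv2.INTER_CUBIC))
print(proj(w,[.4935,.292,.08]))
E
```

```text
t: 2.9
tcp_pos: [0.4943, 0.2883, 0.2497]
ee_rot: [0.998, 0.062, -0.0, 0.0]
ft_force: [-0.4, 0.3, 0.4]
width: 0.0453
finger_force: 0.0
(np.float64(272.79375231186907), np.float64(216.47491719255422))
```

View pics/w1.png

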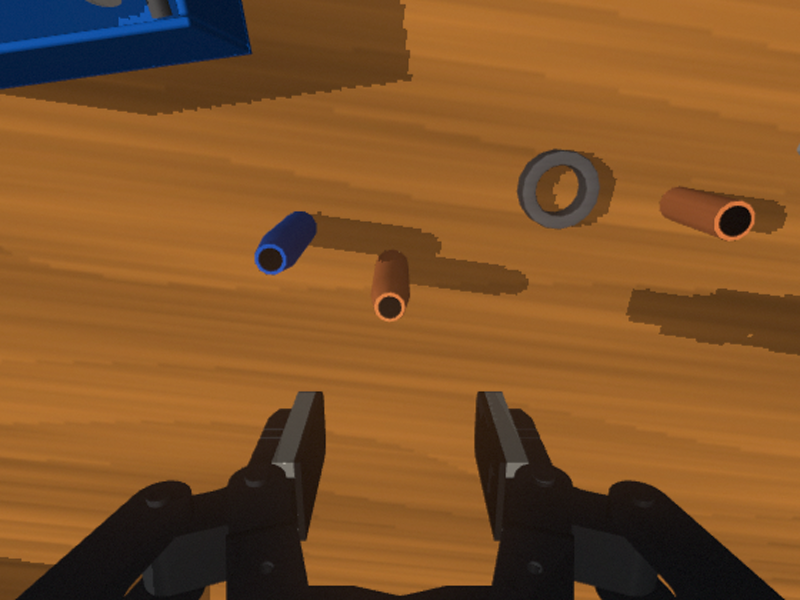

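The wrist view shows the long nozzle's mouth at (390,306), short's mouth at (735,219), blue at (270,259); nothing is between the fingers' path and the nozzle.

```bash
python3 - <<'E'
from h import *
import pickle
w=pickle.load(open('w1.pkl','rb'))
for u,v,z in((390,306,.08),(735,219,.06),(270,259,.08)): print(onz(w,(u+.5)*.7-.5,(v+.5)*.7-.5,z))
s=env.get_state();print(s['tcp_pos'])
M=R.from_quat(s['ee_rot']).as_matrix();print(M.round(4))
print(M.T@(onz(w,272.9,213.9,.08)-s['tcp_pos']))
E
```

```text
[0.49523505 0.29217034 0.08      ]
[0.55379575 0.13055719 0.06      ]
[0.51104794 0.3496916  0.08      ]
[0.49440157 0.28798639 0.24993332]
[[ 9.923e-01  1.236e-01  0.000e+00]
 [ 1.236e-01 -9.923e-01 -3.000e-04]
 [-0.000e+00  3.000e-04 -1.000e+00]]
[ 0.00145585 -0.00406858  0.169932  ]
```

```bash
python3 -m inch '[[[0,0,0,0.001,-0.004,0.03,0.045],[0,0,0,0,0,0.04,0.045],[0,0,0,0,0,0.04,0.045],[0,0,0,0,0,0.025,0.045],[0,0,0,0,0,0.013,0.045],[0,0,0,0,0,0,0.045],[0,0,0,0,0,0,0.01],[0,0,0,0,0,0,0.01],[0,0,0,0,0,0,0.01],[0,0,0,0,0,0,0.01]]]' 40
```

```text
t: 4.2
tcp_pos: [0.4952, 0.2934, 0.1034]
ee_rot: [0.998, 0.062, 0.001, -0.0]
ft_force: [0.1, -1.9, 7.0]
width: 0.0185
finger_force: 39.3
```

```bash
python3 -m inch '[[[0,0,0,0,0,-0.03,0.01],[0,0,0,0,0,-0.05,0.01],[0,0,0,0,0,-0.05,0.01],[0,0,0,0,0.0496,0,0.01],[0,0,0,0,0.0496,0,0.01],[0,0,0,0,0.0496,0,0.01],[0,0,0,0,0.0496,0,0.01],[0,0,0,0,0.0496,0,0.01],[0,0,0,0,0.0496,0,0.01],[0,0,0,0,0.0496,0,0.01],[0,0,0,0,0.0496,0,0.01],[0,0,0,0,0,0,0.01]]]'
python3 -m inch '[[[0,0,0,0,0,0,0.01],[0,0,0,0,0,0,0.01]]]'
python3 - <<'E'
from h import *
import pickle
w=cap('wrist');pickle.dump(w,open('w2.pkl','wb'))
im=cv2.cvtColor(w['img'],cv2.COLOR_RGB2BGR)
cv2.imwrite('pics/w2.png',cv2.resize(im,(800,600),interpolation=cv2.INTER_CUBIC))
s=env.get_state();print(s['tcp_pos']);M=R.from_quat(s['ee_rot']).as_matrix();print(M.round(4))
E
```

```text
t: 5.7
tcp_pos: [0.5441, -0.1031, 0.2322]
ee_rot: [0.998, 0.061, 0.0, 0.0]
ft_force: [0.3, -0.4, -1.1]
width: 0.0191
finger_force: 39.5
t: 5.95
tcp_pos: [0.544, -0.0996, 0.2321]
ee_rot: [0.998, 0.063, 0.0, -0.0]
ft_force: [-0.2, -1.4, -1.3]
width: 0.0188
finger_force: 39.5
[ 0.54403822 -0.09953358  0.23207996]
[[ 9.921e-01  1.258e-01  3.000e-04]
 [ 1.258e-01 -9.921e-01  1.000e-04]
 [ 3.000e-04 -0.000e+00 -1.000e+00]]
```

View pics/w2.png

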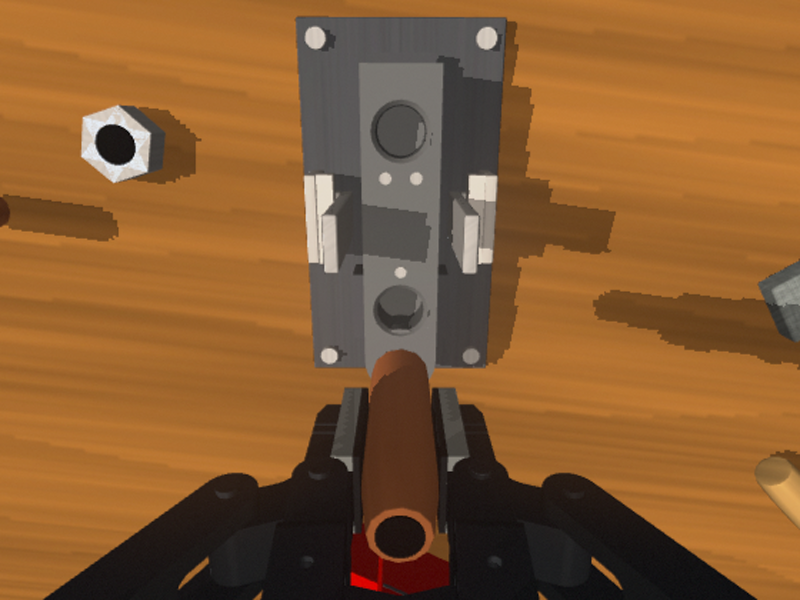

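The nozzle hangs upright in the grip; pocket 1's rim centre is at about (400,309), pocket 2's at (401,131), the nozzle's lower edge at (401,350), mouth centre (400,537).

```bash
python3 - <<'E'
from h import *
import pickle
w=pickle.load(open('w2.pkl','rb'));s=env.get_state();M=R.from_quat(s['ee_rot']).as_matrix();t=s['tcp_pos']
g=lambda u,v,z:onz(w,(u+.5)*.7-.5,(v+.5)*.7-.5,z)
for n,u,v,z in(('p1',400,309,.053),('p2',401,131,.053),('noz edge',401,350,.1287),('mouth',400,537,.2087)):
    p=g(u,v,z);print(n,p.round(4),'tool',(M.T@(p-t)).round(4))
for u,v in((315,38),(487,38),(329,355),(471,355)):print(g(u,v,.008))
E
```

```text
p1 [ 0.5408 -0.1009  0.053 ] tool [-0.0034  0.001   0.1791]
p2 [ 0.6238 -0.0908  0.053 ] tool [0.0802 0.0014 0.1791]
noz edge [ 0.5521 -0.0998  0.1287] tool [0.008  0.0013 0.1034]
mouth [ 0.5432 -0.1006  0.2087] tool [-0.001   0.001   0.0234]
[ 0.66117673 -0.04302984  0.008     ]
[ 0.67197617 -0.12768261  0.008     ]
[ 0.49061164 -0.06435898  0.008     ]
[ 0.50143336 -0.14896464  0.008     ]
```

```bash
python3 -m inch '[[[0,0,0,-0.002,0,0.03,0.01],[0,0,0,0,0,0.03,0.01],[0,0,0,0,0,0.01,0.01],[0,0,0,0,0,0.006,0.01],[0,0,0,0,0,0.006,0.01],[0,0,0,0,0,0.004,0.01],[0,0,0,0,0,0,0.01],[0,0,0,0,0,0,0.01]]]'
```

```text
t: 7.0
tcp_pos: [0.5421, -0.1008, 0.1462]
ee_rot: [0.998, 0.062, 0.0, 0.0]
ft_force: [-0.9, -0.3, -1.7]
width: 0.0187
finger_force: 39.4
```

```bash
python3 -m inch '[[[0,0,0,0,0,0.004,0.01],[0,0,0,0,0,0.004,0.01],[0,0,0,0,0,0.002,0.01],[0,0,0,0,0,0.001,0.01],[0,0,0,0,0,0,0.01]]]'
```

```text
t: 7.62
tcp_pos: [0.5421, -0.1008, 0.1349]
ee_rot: [0.998, 0.062, 0.0, 0.0]
ft_force: [0.1, -0.9, -1.1]
width: 0.0187
finger_force: 39.5
```

```bash
python3 -m inch '[[[0,0,0,0,0,0,0.024],[0,0,0,0,0,0,0.045],[0,0,0,0,0,0,0.045],[0,0,0,0,0,0,0.045],[0,0,0,0,0,-0.02,0.045],[0,0,0,0,0,-0.05,0.045],[0,0,0,0,0,-0.05,0.045],[0,0,0,0,0,0,0.045],[0,0,0,0,0,0,0.045]]]'
python3 - <<'E'
from h import *
import pickle
w=cap('wrist');pickle.dump(w,open('w3.pkl','wb'))
im=cv2.cvtColor(w['img'],cv2.COLOR_RGB2BGR)
cv2.imwrite('pics/w3.png',cv2.resize(im,(800,600),interpolation=cv2.INTER_CUBIC))
s=env.get_state();print(s['tcp_pos']);M=R.from_quat(s['ee_rot']).as_matrix();print(M.round(4))
print(M.T@(np.array([.5528,.1312,.06])-s['tcp_pos']))
p=onz(w,280,210,.1);
for q in((.541,-.101,.111),(.541,-.101,.053)):print(np.array(proj(w,q))/.7)
E
```

```text
t: 8.75
tcp_pos: [0.5419, -0.1007, 0.2555]
ee_rot: [0.998, 0.062, 0.0, 0.0]
ft_force: [-0.7, 0.3, 0.1]
width: 0.0451
finger_force: 0.0
[ 0.54178873 -0.10071092  0.25461507]
[[ 9.922e-01  1.245e-01 -6.000e-04]
 [ 1.245e-01 -9.922e-01  2.000e-04]
 [-6.000e-04 -2.000e-04 -1.000e+00]]
[ 0.03991063 -0.22869067  0.19464497]
[397.79783815 330.45695114]
[398.14552629 290.16978751]
```

View pics/w3.png

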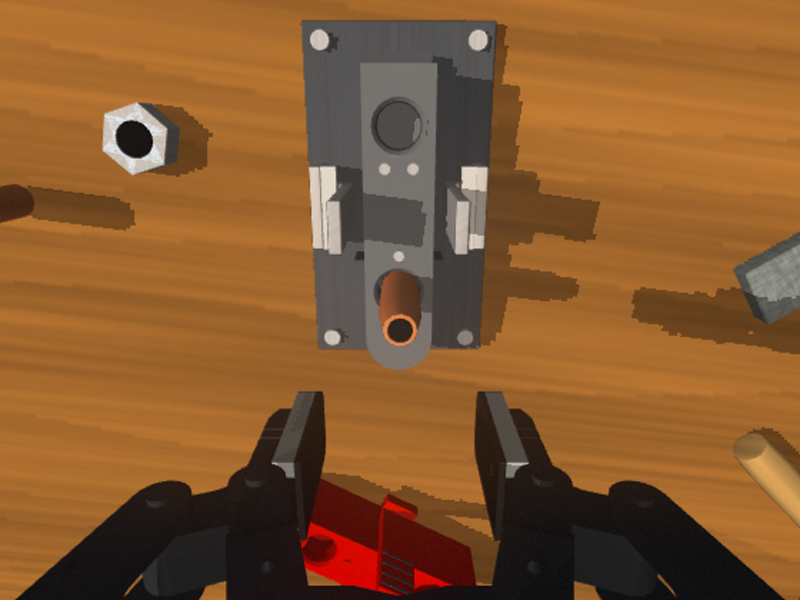

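The long nozzle is seated: its mouth at (400,330) is where the seated one projects (398,330). Going for the short one.

```bash
python3 -m inch '[[[0,0,0,0.01,-0.0572,0,0.045],[0,0,0,0.01,-0.0572,0,0.045],[0,0,0,0.01,-0.0572,0,0.045],[0,0,0,0.01,-0.0572,0,0.045],[0,0,0,0,0,0,0.045],[0,0,0,0,0,0,0.045],[0,0,0,0,0,0.05,0.045],[0,0,0,0,0,0.05,0.045],[0,0,0,0,0,0.03,0.045]]]' 
python3 -m inch '[[[0,0,0,0,0,0.013,0.045],[0,0,0,0,0,0.008,0.045],[0,0,0,0,0,0,0.045],[0,0,0,0,0,0,0.01],[0,0,0,0,0,0,0.01],[0,0,0,0,0,0,0.01],[0,0,0,0,0,0,0.01]]]' 40
```

```text
t: 9.93
tcp_pos: [0.5524, 0.1296, 0.122]
ee_rot: [0.998, 0.061, -0.001, 0.0]
ft_force: [-0.2, -0.6, 0.4]
width: 0.045
finger_force: 0.0
t: 10.8
tcp_pos: [0.5537, 0.1314, 0.105]
ee_rot: [0.998, 0.062, 0.001, -0.0]
ft_force: [-0.7, 0.3, 7.0]
width: 0.0182
finger_force: 39.3
```

```bash
python3 -m inch '[[[0,0,0,0,0,-0.03,0.01],[0,0,0,0,0,-0.05,0.01],[0,0,0,0,0,-0.05,0.01],[0,0,0,0.0087,0.0458,0,0.01],[0,0,0,0.0087,0.0458,0,0.01],[0,0,0,0.0087,0.0458,0,0.01],[0,0,0,0.0087,0.0458,0,0.01],[0,0,0,0.0087,0.0458,0,0.01],[0,0,0,0,0,0,0.01],[0,0,0,0,0,0,0.01],[0,0,0,0,0,0,0.01]]]'
python3 - <<'E'
from h import *
import pickle
w=cap('wrist');pickle.dump(w,open('w4.pkl','wb'))
im=cv2.cvtColor(w['img'],cv2.COLOR_RGB2BGR)
cv2.imwrite('pics/w4.png',cv2.resize(im,(800,600),interpolation=cv2.INTER_CUBIC))
s=env.get_state();print(s['tcp_pos']);M=R.from_quat(s['ee_rot']).as_matrix();print(M.round(4))
E
```

```text
t: 12.18
tcp_pos: [0.6248, -0.0896, 0.2341]
ee_rot: [0.998, 0.063, 0.0, -0.0]
ft_force: [0.2, 1.1, -1.3]
width: 0.0178
finger_force: 39.4
[ 0.62478504 -0.08963227  0.2341189 ]
[[ 9.921e-01  1.256e-01  2.000e-04]
 [ 1.256e-01 -9.921e-01 -0.000e+00]
 [ 2.000e-04  0.000e+00 -1.000e+00]]
```

View pics/w4.png

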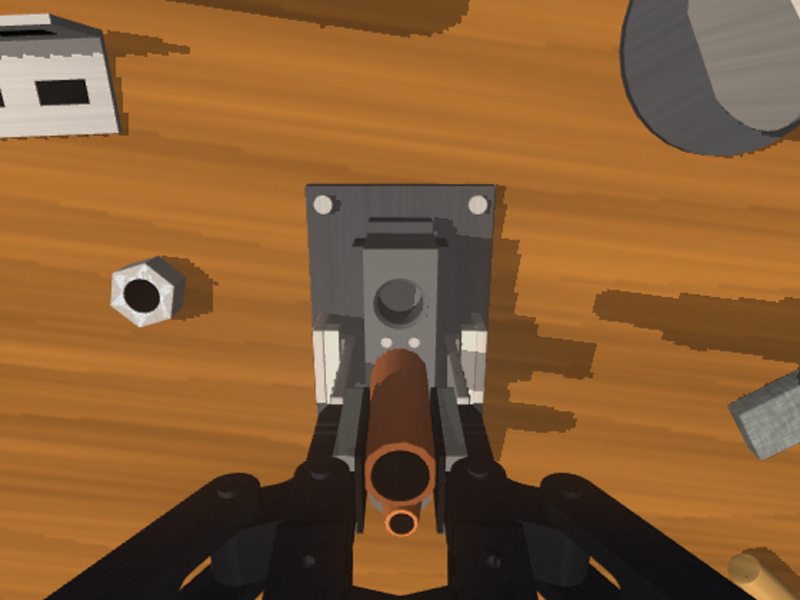

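The short nozzle hangs upright: lower edge at (400,350), mouth (400,474); pocket 2's rim centre is at (400,303), and the long nozzle stands behind at (401,523).

```bash
python3 - <<'E'
from h import *
import pickle
w=pickle.load(open('w4.pkl','rb'));s=env.get_state();M=R.from_quat(s['ee_rot']).as_matrix();t=s['tcp_pos']
g=lambda u,v,z:onz(w,(u+.5)*.7-.5,(v+.5)*.7-.5,z)
for n,u,v,z in(('p2',400,303,.053),('noz edge',400,350,.1291),('mouth',400,474,.1891),('long',401,523,.111)):
    p=g(u,v,z);print(n,p.round(4),'tool',(M.T@(p-t)).round(4))
E
```

```text
p2 [ 0.624  -0.0907  0.053 ] tool [-0.001   0.0009  0.1811]
noz edge [ 0.6321 -0.0896  0.1291] tool [0.0073 0.0009 0.105 ]
mouth [ 0.6242 -0.0907  0.1891] tool [-0.0007  0.0009  0.045 ]
long [ 0.5413 -0.1017  0.111 ] tool [-0.0844  0.0015  0.1231]
```

```bash
python3 -m inch '[[[0,0,0,0,0,0.03,0.01],[0,0,0,0,0,0.03,0.01],[0,0,0,0,0,0.01,0.01],[0,0,0,0,0,0.006,0.01],[0,0,0,0,0,0.006,0.01],[0,0,0,0,0,0.004,0.01],[0,0,0,0,0,0.004,0.01],[0,0,0,0,0,0.003,0.01],[0,0,0,0,0,0,0.01],[0,0,0,0,0,0,0.01]]]'
```

```text
t: 13.48
tcp_pos: [0.625, -0.0906, 0.1411]
ee_rot: [0.998, 0.062, 0.0, 0.0]
ft_force: [-0.3, 0.0, -0.6]
width: 0.0181
finger_force: 39.4
```

```bash
python3 -m inch '[[[0,0,0,0,0,0.003,0.01],[0,0,0,0,0,0.002,0.01],[0,0,0,0,0,0,0.01],[0,0,0,0,0,0,0.024],[0,0,0,0,0,0,0.045],[0,0,0,0,0,0,0.045],[0,0,0,0,0,0,0.045],[0,0,0,0,0,-0.02,0.045],[0,0,0,0,0,-0.05,0.045],[0,0,0,-0.042,0,-0.03,0.085],[0,0,0,0,0,0,0.085],[0,0,0,0,0,0,0.085]]]'
python3 - <<'E'
from h import *
import pickle
w=cap('wrist');pickle.dump(w,open('w5.pkl','wb'))
im=cv2.cvtColor(w['img'],cv2.COLOR_RGB2BGR)
cv2.imwrite('pics/w5.png',cv2.resize(im,(800,600),interpolation=cv2.INTER_CUBIC))
s=env.get_state();print(s['tcp_pos'],s['width']);M=R.from_quat(s['ee_rot']).as_matrix();print(M.round(4))
for q in((.541,-.101,.111),(.6243,-.0906,.091)):print(np.array(proj(w,q))/.7)
E
```

```text
t: 14.98
tcp_pos: [0.5834, -0.0958, 0.2366]
ee_rot: [0.998, 0.062, 0.0, 0.0]
ft_force: [0.3, -0.3, -0.8]
width: 0.0854
finger_force: 0.0
[ 0.5834808  -0.09573604  0.23570366] 0.08486728287970158
[[ 9.922e-01  1.245e-01 -3.000e-04]
 [ 1.245e-01 -9.922e-01  1.000e-04]
 [-3.000e-04 -2.000e-04 -1.000e+00]]
[397.07822268 438.87546171]
[397.29486807 233.27638298]
```

View pics/w5.png

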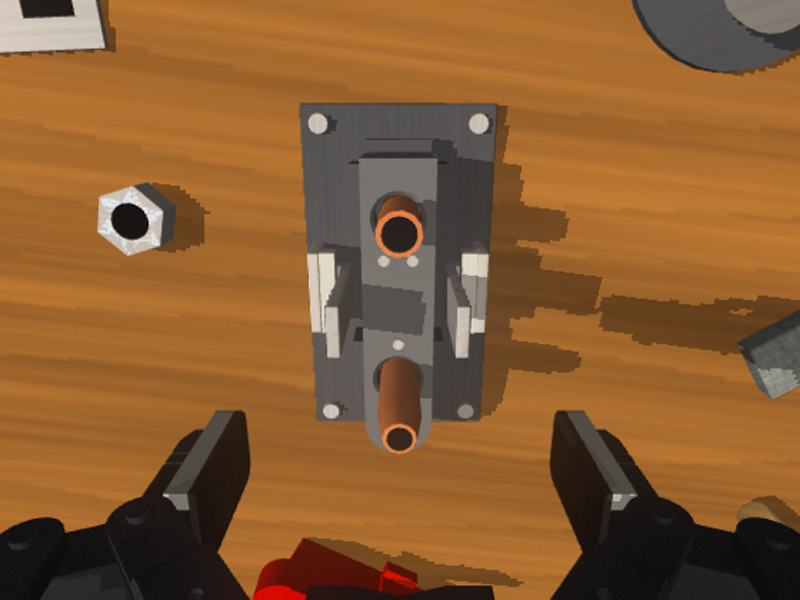

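Both nozzles sit where the seated ones project (400,233) and (400,438), and the fingers straddle the catches centrally. Going down to pinch.

```bash
python3 -m inch '[[[0,0,0,0,0,0.03,0.085],[0,0,0,0,0,0.04,0.085],[0,0,0,0,0,0.025,0.085],[0,0,0,0,0,0.008,0.085],[0,0,0,0,0,0.005,0.085],[0,0,0,0,0,0,0.085],[0,0,0,0,0,0,0.085]]]'
python3 -m inch '[[[0,0,0,0,0,0,0.066],[0,0,0,0,0,0,0.055],[0,0,0,0,0,0,0.03],[0,0,0,0,0,0,0.03],[0,0,0,0,0,0,0.03],[0,0,0,0,0,0,0.03],[0,0,0,0,0,0,0.03],[0,0,0,0,0,0,0.03]]]' 80
```

```text
t: 15.9
tcp_pos: [0.5836, -0.0958, 0.1288]
ee_rot: [0.998, 0.062, 0.001, 0.0]
ft_force: [0.3, -0.8, -0.6]
width: 0.0851
finger_force: 0.0
t: 16.9
tcp_pos: [0.584, -0.0956, 0.1305]
ee_rot: [0.998, 0.062, 0.001, 0.0]
ft_force: [-7.3, 4.7, 21.8]
width: 0.0417
finger_force: 82.6
```

```bash
python3 -m inch '[[[0,0,0,0,0,-0.002,0.03],[0,0,0,0,0,-0.002,0.03],[0,0,0,0,0,-0.003,0.03],[0,0,0,0,0,-0.003,0.03],[0,0,0,0,0,0,0.03]]]'
python3 - <<'E'
from h import *
import pickle
w=cap('wrist');s=cap('side')
a=cv2.resize(cv2.cvtColor(w['img'],cv2.COLOR_RGB2BGR),(400,300),interpolation=cv2.INTER_AREA)
u,v=map(int,proj(s,[.584,-.096,.08]))
b=cv2.resize(cv2.cvtColor(s['img'],cv2.COLOR_RGB2BGR)[v-50:v+50,u-67:u+67],(804,600),interpolation=cv2.INTER_CUBIC)[:,:800]
b[:225,:300]=cv2.resize(a,(300,225))
cv2.imwrite('pics/l1.png',b)
E
```

```text
t: 17.52
tcp_pos: [0.5833, -0.0958, 0.1381]
ee_rot: [0.998, 0.062, 0.0, 0.0]
ft_force: [0.6, -0.1, -5.1]
width: 0.0418
finger_force: 81.4
```

View pics/l1.png

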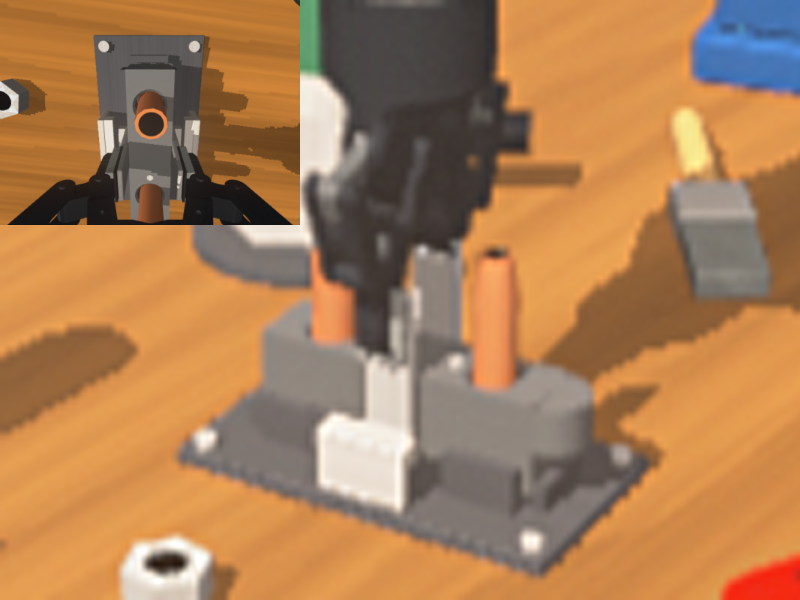

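The cassette is off the floor of the dock (about 8 mm up, load 5 N, its weight, no jam), level with both nozzles in. Lifting on.

```bash
python3 -m inch '[[[0,0,0,0,0,-0.005,0.03],[0,0,0,0,0,-0.01,0.03],[0,0,0,0,0,-0.015,0.03],[0,0,0,0,0,-0.02,0.03],[0,0,0,0,0,-0.025,0.03],[0,0,0,0,0,-0.025,0.03],[0,0,0,0,0,-0.02,0.03],[0,0,0,0,0,-0.01,0.03],[0,0,0,0,0,-0.005,0.03],[0,0,0,0,0,0,0.03],[0,0,0,0,0,0,0.03],[0,0,0,0,0,0,0.03]]]'
python3 -m inch '[[[0,0,0,0,0,0,0.03],[0,0,0,0,0,0,0.03],[0,0,0,0,0,0,0.03],[0,0,0,0,0,0,0.03]]]'
python3 - <<'E'
from h import *
s=cap('side')
u,v=map(int,proj(s,[.584,-.096,.19]))
cv2.imwrite('pics/l2.png',cv2.resize(cv2.cvtColor(s['img'],cv2.COLOR_RGB2BGR)[v-60:v+75,u-90:u+90],(800,600),interpolation=cv2.INTER_CUBIC))
E
```

```text
t: 19.12
tcp_pos: [0.5832, -0.0958, 0.2723]
ee_rot: [0.998, 0.062, -0.0, -0.0]
ft_force: [-0.0, -0.3, -4.3]
width: 0.0412
finger_force: 81.7
t: 19.62
tcp_pos: [0.5833, -0.0958, 0.2729]
ee_rot: [0.998, 0.062, 0.0, 0.0]
ft_force: [-0.1, -0.2, -5.2]
width: 0.0415
finger_force: 81.7
```

View pics/l2.png

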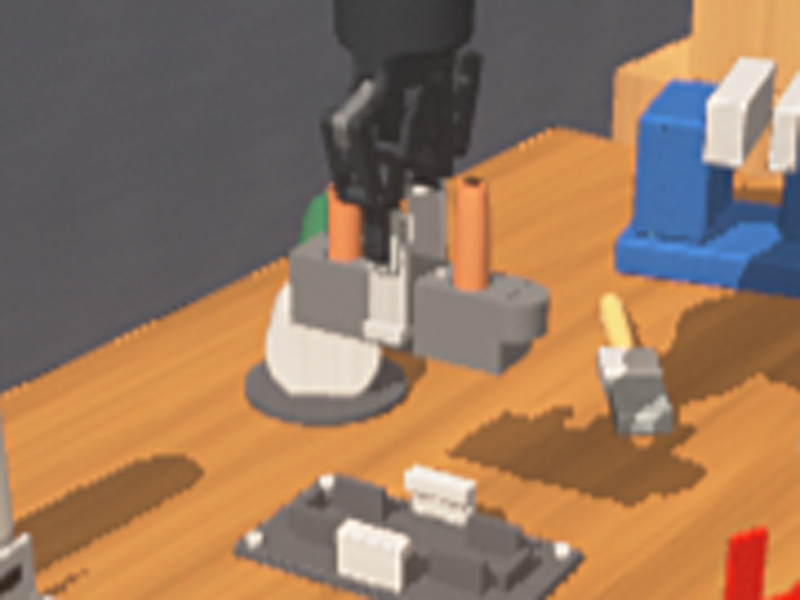

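The cassette hangs clear of the dock, level, with both nozzles seated and the catches squeezed, underside about 15 cm up.

```bash
python3 -c "
from station import env
print(env.sign_off())"
```

```text
the job is handed in; nothing more can be done
None
```

The job is handed in at 19.7 s: both nozzles were loaded in order, and the arm is holding the cassette still and level by its squeezed catches, about 15 cm above the bench; the sign-off gave no verdict.

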